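# Set out two sample tiles from the spring-fed tile dispenser

## Robot

A 6-joint arm with a two-finger parallel gripper is mounted at the origin on the work surface; the furniture and walls round the work are solid. World frame = base frame: x ahead of the robot, y to its left, z up, the work surface at z = 0. Lengths are in m, angles in rad, forces in N, time in s.
With the tool pointing down it reaches from about 0.35 to 0.85 m from the base axis. Payload 8.1 kg.
Tool frame: the origin (TCP) lies at the centre of the arm's flange, where the gripper is bolted on; the fingertips stand 186 mm ahead of it and the grasp point (between the pads) lies 167 mm ahead of it; z points along the fingers, y is the line along which they close (so a half turn about z gives the same grasp; the last joint's range is limited). The gripper opens to 93 mm and grips with 3 to 60 N. Pads are 15 mm wide; open, the fingers measure 128 mm over their backs; the gripper's body (75 mm by 188 mm) begins 65 mm behind the grasp point.
Start: joints at [1.184, 0.13, 1.488, -0, 1.523, -0.085], TCP at [0.178, 0.573, 0.405] pointing down, gripper open.
Joint ranges: [-2.96, 2.96], [-0.89, 2.26], [0.02, 2.5], [-1.34, 4.48], [0, 2.73], [-2.66, 2.66]. Speed limits (rad/s): [2.39, 2.39, 2.79, 3.14, 3.14, 3.14].

## Interface

Orientations are given as a rotation vector (axis times angle).
In Python, from plant import read_state, read_camera, camera_params, robot gives the robot as it stands.
- The arm moves only by the tool carry_out, never from a script. Its argument "targets" is a list of rows, each an object of numbers: "hand": the opening in per cent of the stroke, from 0 (shut) to 100 (fully open); "x", "y", "z": the shift along the tool's x, y, z in m; "ax", "ay", "az": the turn, a rotation vector about the tool's x, y, z in rad. In form: [{"hand": .., "x": .., "y": .., "z": .., "ax": .., "ay": .., "az": ..}, ...]. A call has 1 to 8 rows; each row is the pose to reach, as a shift and turn from the pose commanded when the call began, along the tool's axes at that moment; what a row does not reach only later rows make up. A row lasts 1/8 s, in which the tool goes at most 62.5 mm and 10.7 degrees, less where a joint would pass 70% of its speed; a pose out of reach is approached as far as the arm can. A call with a gripper value outside its range is refused whole. The fingers move at their own pace and stop on an object; "newtons" is the grip in N (left out, the last holds). Time passes only in rows, so rows that repeat a pose let the fingers close. It gives the time, the measured TCP pose, the force, the opening and the grip force at its end, in the units of the state.
- read_state(): the state, without advancing time (a new reading comes with each control period).
- read_camera(name): name is "scene" or "top"; returns (picture, depth): 384x512x3 uint8, blue, green, red; 384x512 float32, m along the optical axis (not along the pixel's ray), 0 where there is no reading.
- camera_params(name): a dict with "fx", "fy", "cx", "cy" (pixels), "position" and "rotation" of the camera in the world. Camera axes: x right, y up, looking along -z (the intrinsics and any distortion apply to the point x, -y, -z); pixel columns grow to the right and rows downward; lengths in m; the calibration is good to about 2 mm. A picture is of the moment at which its call begins. camera_params takes no time and is no camera call.
- robot.close_job(): hands the job in; it is judged then, once.
The state is a dict: "t": time; "q": joint angles; "dq": joint speeds; "joint_torque": joint torques, N m; "tool_pos": TCP position; "orientation": TCP orientation; "force": force on the tool from outside, world axes, zero at the start; "wrist_torque": the same for the moment, N m; "opening": finger opening in m; "gripper_force": force on a finger pad.
Only numpy, scipy, OpenCV 4.12 (cv2) and the standard library are available. Lean on these libraries where they do the work, as an engineer would, in place of code of your own. Each camera call takes 0.05 s, during which the arm holds its last target. There are 200 camera calls.

## Task

Lay out the first two tiles from the sloping spring-fed dispenser on the display plinths: draw out the top (terracotta) tile so that the next one comes up, lay it flat and square in the middle of the plinth with the terracotta-coloured end ledges, then do the same with the grey tile for the plinth with the dark grey end ledges. Leave the white tile sprung up ready under the dispenser's hood, and do not shift the small cast cup, the line reel or the tape measure that stand about.

Things in the scene. Friction and masses are not known exactly. Their poses are not given: they have to be found in the camera images.
- dispenser: White sloping tile magazine fixed on a black foot plate, 150 x 125 x 125 mm. Origin at the table under its middle; x to its high rear, y to its left, z up. Its mouth leans 0.56 rad towards its front (-x). Slope axes, from point mouth: X up the slope = (cos 0.56, 0, sin 0.56) in this frame, Y = y, N out of the mouth = (-sin 0.56, 0, cos 0.56). Top tile: N 0 to 16 mm, X -45 to 45.
- mouth (a point): Zero of the slope axes: the middle of the underside of the top tile when it sits ready, pushed up by the spring against the hood; 80 mm above the dispenser's origin. Its own axes are the dispenser's, not sloped.
- mouth_dir (a point): Middle of the upper face of the spring-driven orange plate under the stack; its z axis points out of the mouth (N), its x axis up the slope.
- hood_edge (a point): Middle of the front lower edge of the white hood (X 0, N 16 mm). The hood (5 mm thick, X 0 to 52, Y +-36 mm) covers the rear half of the top tile; the front half is bare on top and at both sides. Tip the tile's front up about this edge by 0.12 rad or more (0.19 is good; if it catches, tip more), which presses its rear down into the spring; then draw it out along its own length.
- sill (a point): Middle of the top of the front wall (X -46.5 to -51.5, N 5 mm). It stands 5 mm up in front of the top tile, which therefore cannot be slid straight out; its underside passes over this sill once its front is tipped up. After 50 mm of travel it is clear of the hood; after 100 mm clear of the sill.
- ledge (a point): Middle of the top of the left (+y) aluminium finger ledge; the right one is its mirror image. The ledges lie flat beside the bare front half of the top tile (X -46.5 to -0.5, |Y| 29.5 to 62, upper face N = 1 mm): fingertips straddling the tile touch them just before they could reach the second tile.
- follower (a joint): How far the sprung plate is pushed down, m: 0.032 with three tiles in, 0.016 with two, 0 with one. The spring pushes up with about 6 N at 0 plus 80 N/m.
- tile_red: Terracotta-coloured cast sample tile, 90 x 56 x 16 mm, 0.16 kg give or take; origin at the centre of its underside, x along its 90 mm length, y across its 56 mm width, z out of its top face. Starts on top of the stack.
- tile_grey: Concrete-grey cast sample tile, 90 x 56 x 16 mm, 0.16 kg give or take; origin at the centre of its underside, x along its 90 mm length, y across its 56 mm width, z out of its top face. Starts second in the stack.
- tile_white: White plaster-coloured cast sample tile, 90 x 56 x 16 mm, 0.16 kg give or take; origin at the centre of its underside, x along its 90 mm length, y across its 56 mm width, z out of its top face. Starts third in the stack, on the sprung plate.
- plinth_red: Fixed pale wooden plinth, 114 x 80 mm, with a terracotta-coloured ledge across each short end. Origin at the table under its middle, x along the 114 mm, z up. Its flat is 10 mm above the table, 100 mm long between the ledges, which stand 6 mm above the flat; the long sides are open.
- plinth_grey: The same plinth with dark grey end ledges.
- tealight_0: Small grey cast cup, 57 mm across, 60 mm tall, loose; origin under its centre. Leave it.
- line_reel: Pink line reel with black flanges, 55 mm across, 54 mm tall, loose; origin under its centre. Leave it.
- tape_measure: Yellow tape measure, 36 x 86 x 64 mm, loose; origin under its centre. Leave it.

How it is judged:
By the outcome, as a careful person would: the job done as asked, in the order asked, and still so for the second after the job is handed in, with the robot touching nothing.
It also fails if it takes over 67 s, if anything falls off the work surface, if the arm or the gripper's body presses on something with over 40 N, if the wrist force passes 120 N, or if a joint passes its speed limit or range.

## Working session

There is one attempt and no reset: what is moved stays moved. The work goes in short steps, Python scripts to look and compute and a tool call to move; the robot and the scene stay as the last step left them, time stands still between calls to the robot, and variables do not carry over. Pictures are saved under pics/ and viewed, at most 10 in all, crops included, and the job is handed in when it is done.

Besides the shell and the picture viewer there is one more tool, called after ">>>" as name(argument=value, ...), one argument or row to a line, values as JSON. carry_out: Moves the arm, as the interface text tells. Its arguments: {"type":"object","properties":{"targets":{"type":"array","items":{"type":"object","properties":{"hand":{"type":"number"},"x":{"type":"number"},"y":{"type":"number"},"z":{"type":"number"},"ax":{"type":"number"},"ay":{"type":"number"},"az":{"type":"number"}}}},"newtons":{"type":"number"}},"required":["targets"]}

```bash
mkdir -p pics; ls
python3 - <<'E'
from plant import *
import cv2,numpy as np
print(read_state())
for n in("scene","top"):
    p=camera_params(n);print(n,p)
    im,d=read_camera(n);cv2.imwrite(f"pics/{n}0.png",im);np.save(f"pics/{n}0.npy",d)
E
```

```text
pics
{'t': 0.0, 'q': array([ 1.18357522e+00,  1.31135114e-01,  1.48929357e+00, -2.14413591e-05,
        1.52300505e+00, -8.54039984e-02]), 'dq': array([-0.00179305, -0.00062964, -0.00074307, -0.00083026,  0.00069976,
       -0.0008202 ]), 'joint_torque': array([ 8.55295948e-04, -5.59843183e+01, -4.91758096e+01,  7.67940329e-02,
        3.55918903e-02, -1.24243884e-04]), 'tool_pos': array([0.17824828, 0.57266277, 0.40369485]), 'orientation': array([-4.72232317e-01, -3.10548158e+00,  2.81910713e-03]), 'force': array([ 0.45375409, -0.23120105, -0.16099724]), 'wrist_torque': array([-0.00821563,  0.03267286, -0.04070617]), 'gripper_force': 0.0, 'opening': 0.09325212701538943}
scene {'fx': 389.5930611085683, 'fy': 389.5930611085683, 'cx': 259.5370984576702, 'cy': 188.84861529601258, 'position': array([-0.08057565, -0.5864602 ,  0.50502521]), 'rotation': array([ 0.95953423, -0.47933835, -0.80937694])}
top {'fx': 443.6765861413748, 'fy': 443.6765861413748, 'cx': 270.8793800432194, 'cy': 192.6347699474501, 'position': array([ 0.36039026, -0.12545788,  0.90406956]), 'rotation': array([ 0.16104797, -0.18368222, -1.70523372])}
```

View pics/scene0.png

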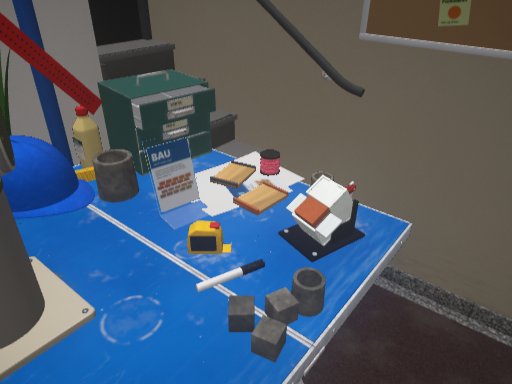

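View pics/top0.png

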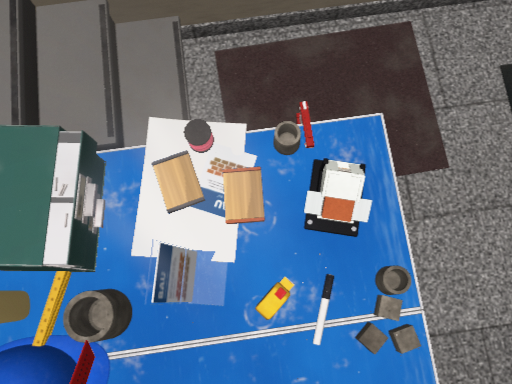

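Top view: dispenser at (335,195) with its front half showing the red tile at (338,208), red plinth at (243,195), grey plinth at (178,182), reel at (198,135), cup at (287,137), tape at (275,297). The scene view agrees. Now I'll measure.

```bash
cat > h.py <<'E'
import numpy as np,cv2
from scipy.spatial.transform import Rotation as R
from plant import *
def ray(n,uv):
    p=camera_params(n);uv=np.atleast_2d(uv).astype(float)
    c=np.c_[(uv[:,0]-p['cx'])/p['fx'],-(uv[:,1]-p['cy'])/p['fy'],-np.ones(len(uv))]
    return p['position'],R.from_rotvec(p['rotation']).apply(c)
def onz(n,uv,z):
    o,d=ray(n,uv);return o+d*((z-o[2])/d[:,2])[:,None]
def cloud(n,uv,D):
    o,d=ray(n,uv);u=np.atleast_2d(uv).astype(int);return o+d*D[u[:,1],u[:,0]][:,None]
def mask(im,lo,hi):return cv2.inRange(cv2.cvtColor(im,cv2.COLOR_BGR2HSV),lo,hi)
def px(m,box):
    x0,y0,x1,y1=box;k=np.zeros_like(m);k[y0:y1,x0:x1]=m[y0:y1,x0:x1]
    n,l,s,c=cv2.connectedComponentsWithStats(k);i=1+np.argmax(s[1:,4])
    return np.argwhere(l==i)[:,::-1],(l==i).astype(np.uint8)
def plane(P):
    for _ in range(4):
        c=np.median(P,0) if _==0 else P.mean(0);n=np.linalg.svd(P-c,full_matrices=False)[2][2];n*=np.sign(n[2]);e=abs((P-c)@n);P=P[e<max(.002,2*np.median(e))]
    return c,n,len(P)
def rectz(n,uv,z):
    P=onz(n,uv,z)[:,:2]*1000
    (c,(w,h),a)=cv2.minAreaRect(P.astype(np.float32))
    if w<h:w,h,a=h,w,a+90
    return np.round(c,1),np.round((w,h),1),np.round(a,1)
E
python3 - <<'E'
from h import *
im=cv2.imread('pics/top0.png');D=np.load('pics/top0.npy')
hsv=cv2.cvtColor(im,cv2.COLOR_BGR2HSV)
for n,p in dict(red=(338,208),redledge=(243,221),wood=(243,195),wood2=(178,182),led2=(188,208),foot=(318,170),foot2=(345,232),ledge=(317,213),hood=(343,180),gray_ledge2=(170,157)).items():print(n,hsv[p[1],p[0]],np.round(cloud('top',p,D)[0],4))
for nm,b in dict(red=(212,155,275,235),grey=(145,145,212,220)).items():
    u,k=px(mask(im,(8,60,90),(24,200,255)),b);print(nm,len(u),rectz('top',u,.01),plane(cloud('top',u,D)))
u,k=px(mask(im,(0,150,60),(12,255,255)),(300,185,375,235));P=cloud('top',u,D);c,n,N=plane(P);print('tile',len(u),c,n,N,'tilt',np.arccos(n[2]),'yaw',np.degrees(np.arctan2(-n[1],-n[0])), 'depth rms',np.std((P-c)@n))
h=cv2.minAreaRect(u.astype(np.float32));print(h,cv2.boxPoints(h))
u,k=px(mask(im,(0,0,0),(180,255,45)),(295,150,380,245));print('foot',len(u),rectz('top',u,.008))
u,k=px(mask(im,(0,0,150),(180,70,255)),(322,160,366,196));c,n,N=plane(cloud('top',u,D));print('hood',len(u),c,n,'tilt',np.arccos(n[2]),np.degrees(np.arctan2(-n[1],-n[0])))
cv2.imwrite('pics/crop.png',np.hstack([cv2.resize(im[145:245,295:385],None,fx=4.4,fy=4.4,interpolation=cv2.INTER_CUBIC),cv2.resize(cv2.imread('pics/scene0.png')[165:265,275:365],None,fx=4.4,fy=4.4,interpolation=cv2.INTER_CUBIC)]))
E
```

```text
red [  9 174 194] [ 0.4918 -0.2711  0.0807]
redledge [  8 150 189] [ 0.5029 -0.0879  0.0164]
wood [ 17 106 215] [ 0.5579 -0.0945  0.0084]
wood2 [ 17 107 219] [0.6038 0.0353 0.0108]
led2 [ 18   5 238] [ 0.5489  0.0224 -0.0017]
foot [120   9  28] [ 0.5892 -0.2567  0.0067]
foot2 [120   8  33] [ 0.4526 -0.2894  0.008 ]
ledge [ 75   2 234] [ 0.4915 -0.2332  0.0579]
hood [ 30   4 245] [ 0.5364 -0.2831  0.1148]
gray_ledge2 [158  10 105] [0.6593 0.0463 0.0128]
red 2148 (array([573.1, -84.4]), array([138.7, 100. ]), np.float64(176.8)) (array([ 0.56525222, -0.08736921,  0.01608893]), array([ 0.42063515, -0.90524718,  0.05994678]), 1403)
grey 1749 (array([607.1,  35.9]), array([100.5,  77.6]), np.float64(12.1)) (array([0.60558532, 0.03548497, 0.01407518]), array([0.15049637, 0.95985807, 0.23669247]), 1406)
tile 595 [ 0.49010937 -0.26877293  0.08438355] [ 0.98128038 -0.11159664  0.15695545] 534 tilt 1.413189189309444 yaw 173.51188237850175 depth rms 0.011137032777570442
((337.36126708984375, 208.9017333984375), (29.423067092895508, 20.37566375732422), 8.746162414550781) [[321.27167 216.7341 ]
 [324.36993 196.59537]
 [353.45087 201.06937]
 [350.3526  221.2081 ]]
foot 587 (array([ 471. , -264.2]), array([106.4,  30.1]), np.float64(73.1))
hood 1291 [ 0.5424893  -0.28576262  0.10696075] [ 0.58198966 -0.23984018  0.77702299] tilt 0.6808737952764569 157.60325260024945
```

View pics/crop.png

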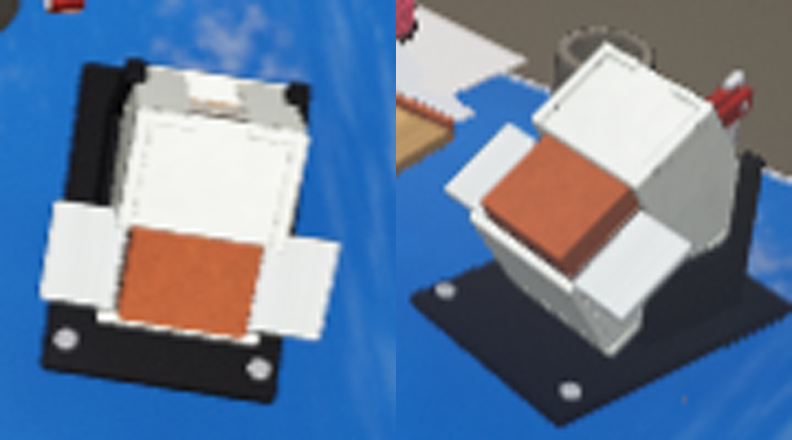

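The crop (4.4x) shows the ledge outer corners clearly in both views. I'll fit the dispenser's x, y and yaw from these corners, and re-measure the red plinth along with the obstacles.

```bash
cat > fit.py <<'E'
from h import *
from scipy.optimize import least_squares
s=.56;Xa=np.array([np.cos(s),0,np.sin(s)]);Ya=np.array([0,1,0]);Na=np.array([-np.sin(s),0,np.cos(s)])
def slope(v):return np.array([0,0,80])+v[0]*Xa+v[1]*Ya+v[2]*Na
def world(p,v):
    return R.from_euler('z',p[2]).apply(slope(v)/1000)+[p[0],p[1],0]
def proj(n,P):
    c=camera_params(n);q=R.from_rotvec(c['rotation']).inv().apply(P-c['position'])
    return np.array([c['cx']+c['fx']*q[0]/-q[2],c['cy']+c['fy']*q[1]/q[2]])
L=[('top',(-.5,62,1),(55,200)),('top',(-46.5,62,1),(40,298)),('top',(-.5,-62,1),(340,240)),('top',(-46.5,-62,1),(323,340)),('top',(-45,-28,16),(247,336)),
('scene',(-.5,62,1),(512,122)),('scene',(-46.5,62,1),(444,188)),('scene',(-.5,-62,1),(691,243)),('scene',(-46.5,-62,1),(624,311)),('scene',(-45,28,16),(482,203))]
off=dict(top=(295,145),scene=(275-90,165))
def res(p,LL=L):return np.concatenate([proj(n,world(p,v))-(np.array(c)/4.4+off[n]) for n,v,c in LL])
if __name__=='__main__':
    for LL in (L,L[:5],L[5:]):
        r=least_squares(res,[.52,-.28,-.1],args=(LL,),loss='soft_l1');print(r.x,np.round(r.fun,1))
    im=cv2.imread('pics/top0.png');D=np.load('pics/top0.npy')
    for nm,b in dict(red=(218,160,268,228),grey=(145,145,212,220)).items():
        m=cv2.morphologyEx(mask(im,(13,60,90),(24,200,255)),cv2.MORPH_OPEN,np.ones((5,5)));u,k=px(m,b);print(nm,len(u),rectz('top',u,.01))
    sc=cv2.imread('pics/scene0.png')
    for nm,b in dict(red=(228,172,295,218),grey=(205,155,262,190)).items():
        m=cv2.morphologyEx(mask(sc,(13,60,60),(24,220,255)),cv2.MORPH_OPEN,np.ones((3,3)));u,k=px(m,b);print(nm,len(u),rectz('scene',u,.01))
    v,uu=np.mgrid[0:384,0:512];P=cloud('top',np.c_[uu.ravel(),v.ravel()],D).reshape(384,512,3)
    for nm,(a,b,c,d) in dict(sign=(150,240,230,305),reel=(185,120,214,153),cup=(274,122,301,155),tape=(255,275,297,320),redtool=(296,100,315,148),box=(0,125,105,270),cyl=(65,290,132,340)).items():
        q=P[b:d,a:c].reshape(-1,3);q=q[(q[:,2]>.02)&(q[:,2]<.5)];print(nm,len(q),np.percentile(q,(3,50,97),axis=0).round(3).tolist())
E
python3 fit.py
```

```text
[ 0.51702832 -0.27952291 -0.28908135] [ 0.1 -0.2 -0.1 -0.3  0.3  0.1 -0.6 -0.5 -0.1  0.2 -0.6 -0.1 -0.1  0.1
  1.   0.3 -0.   2.2 -0.6 -0.2]
[ 0.51671364 -0.27947631 -0.28497065] [ 0.1  0.1 -0.  -0.   0.3  0.1 -0.5 -0.5  0.1  0.3]
[ 0.51827889 -0.27908237 -0.29470155] [-0.4 -0.5  0.1 -0.3  1.   0.  -0.1  1.8 -0.4 -0.6]
red 1783 (array([558.7, -94.1]), array([99.2, 78.5]), np.float64(176.3))
grey 1735 (array([607.1,  35.9]), array([100.4,  77.6]), np.float64(12.1))
red 731 (array([557.6, -96.8]), array([105.1,  85.6]), np.float64(176.2))
grey 520 (array([610.1,  35.4]), array([100. ,  83.6]), np.float64(12.4))
sign 2170 [[0.368, 0.021, 0.026], [0.413, 0.046, 0.097], [0.46, 0.067, 0.156]]
reel 649 [[0.666, -0.045, 0.028], [0.686, -0.021, 0.054], [0.714, 0.002, 0.057]]
cup 519 [[0.635, -0.223, 0.022], [0.656, -0.199, 0.052], [0.682, -0.175, 0.062]]
tape 689 [[0.315, -0.152, 0.034], [0.341, -0.124, 0.059], [0.367, -0.096, 0.063]]
redtool 370 [[0.642, -0.254, 0.02], [0.676, -0.244, 0.025], [0.735, -0.218, 0.061]]
box 13936 [[0.452, 0.154, 0.036], [0.558, 0.219, 0.213], [0.669, 0.278, 0.217]]
cyl 2308 [[0.323, 0.155, 0.023], [0.361, 0.196, 0.081], [0.401, 0.236, 0.101]]
```

Dispenser fit is consistent (0.517, -0.2795, yaw -0.287), and both plinths agree across the two views. Before swinging, I'll check what is tall along the path.

```bash
cat >> fit.py <<'E'
PD=[.5170,-.2795,-.287]
def rel(p,Rt,st=None):
    st=st or read_state();R0=R.from_rotvec(st['orientation'])
    return np.round(np.r_[R0.inv().apply(p-st['tool_pos'])*1000,(R0.inv()*Rt).as_rotvec()*1000],1)
E
python3 - <<'E'
from h import *
for n in('scene','top'):
    im=cv2.imread(f'pics/{n}0.png');D=np.load(f'pics/{n}0.npy')
    v,u=np.mgrid[0:384,0:512];P=cloud(n,np.c_[u.ravel(),v.ravel()],D)
    ok=(D.ravel()>.05);P=P[ok]
    # max height map over x,y bins 0.08
    print(n);Hm={}
    for i in np.arange(.0,.8,.08):
        print('x%.2f'%i,[ (lambda q: round(float(np.percentile(q,98)),2) if len(q)>8 else None)(P[(abs(P[:,0]-i)<.04)&(abs(P[:,1]-j)<.04),2]) for j in np.arange(-.4,.61,.08)])
D=np.load('pics/scene0.npy')
for p in [(300,40),(345,90),(30,50),(80,95),(55,80),(140,90),(8,150),(10,280)]:print(p,cloud('scene',p,D).round(3))
D=np.load('pics/top0.npy')
for p in [(85,355),(75,375),(60,300),(20,370),(100,210)]:print(p,cloud('top',p,D).round(3))
E
```

```text
scene
x0.00 [None, None, 0.0, 0.0, 0.17, None, None, None, None, None, None, None, None]
x0.08 [None, 0.0, 0.0, 0.0, 0.31, 0.32, 0.02, 0.0, None, None, None, None, None]
x0.16 [0.0, 0.0, 0.0, 0.0, 0.0, 0.0, 0.0, 0.42, 0.09, 0.13, None, None, None]
x0.24 [0.04, 0.04, 0.02, 0.01, 0.0, 0.0, 0.0, 0.4, 0.1, 0.14, 0.14, None, None]
x0.32 [0.06, 0.06, 0.02, 0.06, 0.06, 0.01, 0.0, 0.3, 0.1, 0.12, None, None, None]
x0.40 [0.06, 0.06, 0.02, 0.03, 0.01, 0.08, 0.16, 0.1, 0.1, 0.13, 0.17, None, None]
x0.48 [0.0, 0.11, 0.1, 0.01, 0.02, 0.1, 0.16, 0.21, 0.22, 0.22, 0.22, None, None]
x0.56 [0.0, 0.13, 0.13, 0.01, 0.01, 0.02, 0.02, 0.21, 0.22, 0.24, 0.22, None, None]
x0.64 [0.0, 0.0, 0.06, 0.06, 0.04, 0.06, 0.02, 0.22, 0.22, 0.24, None, None, None]
x0.72 [0.0, 0.0, 0.06, 0.06, 0.06, 0.06, 0.01, 0.0, 0.22, 0.22, None, None, None]
top
x0.00 [None, None, None, None, None, None, None, None, None, None, None, None, None]
x0.08 [None, None, None, None, None, None, None, None, None, None, None, None, None]
x0.16 [0.0, 0.0, 0.0, 0.0, 0.0, 0.0, None, None, None, None, None, None, None]
x0.24 [0.04, 0.04, 0.02
[... 273 characters left out ...]
1, 0.22, 0.22, 0.02, None, None]
x0.56 [0.0, 0.13, 0.12, 0.01, 0.01, 0.02, 0.02, 0.21, 0.22, 0.22, None, None, None]
x0.64 [0.0, 0.0, 0.06, 0.06, 0.02, 0.06, 0.02, 0.22, 0.22, 0.21, None, None, None]
x0.72 [0.0, 0.0, 0.06, 0.06, 0.05, 0.06, 0.01, 0.0, 0.22, None, None, None, None]
(300, 40) [[1.444 0.388 0.206]]
(345, 90) [[1.524 0.183 0.007]]
(30, 50) [[0.216 0.137 0.369]]
(80, 95) [[0.286 0.141 0.276]]
(55, 80) [[0.246 0.14  0.313]]
(140, 90) [[0.5   0.252 0.218]]
(8, 150) [[ 0.077 -0.059  0.293]]
(10, 280) [[ 0.024 -0.065  0.114]]
(85, 355) [[0.31  0.14  0.262]]
(75, 375) [[0.29  0.14  0.297]]
(60, 300) [[0.4   0.288 0.008]]
(20, 370) [[0.289 0.317 0.103]]
(100, 210) [[0.562 0.19  0.036]]
```

A red bar lies along y≈0.14 (x 0.16→0.31, z 0.42→0.26), which is in the way of the swing. I'll lift first, and use the joint angles to learn the arm's link geometry.

>>> carry_out(
  targets=[
    {"hand":100,"x":0,"y":0,"z":-0.05},
    {"hand":100,"z":-0.1},
    {"hand":100,"z":-0.1},
  ],
  newtons=45,
)

```text
schema error: expected keys hand, x, y, z, ax, ay, az
```

```bash
python3 -c "
from plant import *;s=read_state();print(s['q'],s['tool_pos'])"
```

```text
[ 1.18361796e+00  1.31088278e-01  1.48915482e+00 -1.38797048e-05
  1.52299844e+00 -8.53718553e-02] [0.17823612 0.5727044  0.40379906]
```

>>> carry_out(
  targets=[
    {"hand":100,"x":-0.04,"z":-0.03},
    {"hand":100,"x":-0.08,"z":-0.05},
    {"hand":100,"x":-0.08,"z":-0.05},
  ],
)

```text
schema error: expected keys hand, x, y, z, ax, ay, az
```

```bash
python3 -c "
from plant import *;s=read_state();print(s['q'],s['tool_pos'])
import numpy as np,cv2
im,d=read_camera('scene');cv2.imwrite('pics/s1.png',im);np.save('pics/s1.npy',d)"
```

```text
[ 1.18361796e+00  1.31088278e-01  1.48915482e+00 -1.38797048e-05
  1.52299844e+00 -8.53718553e-02] [0.17823612 0.5727044  0.40379906]
```

All seven keys are needed in each row.

>>> carry_out(
  targets=[
    {"hand":100,"x":0,"y":0,"z":-0.05,"ax":0,"ay":0,"az":0},
    {"hand":100,"x":0,"y":0,"z":-0.1,"ax":0,"ay":0,"az":0},
    {"hand":100,"x":0,"y":0,"z":-0.1,"ax":0,"ay":0,"az":0},
  ],
  newtons=45,
)

```text
t: 0.52
tool_pos: [0.1784, 0.5733, 0.5104]
orientation: [0.472, 3.104, 0.013]
force: [-0.4, 0.0, -1.2]
opening: 0.0929
gripper_force: 0.0
```

```bash
python3 -c "
from plant import *;s=read_state();print(s['q'],s['tool_pos'])"
```

```text
[ 1.18364702e+00  1.08516674e-01  1.32144084e+00  1.79079603e-05
  1.70291332e+00 -8.53814259e-02] [0.1784411  0.57326917 0.51037189]
```

>>> carry_out(
  targets=[
    {"hand":100,"x":-0.04,"y":0,"z":-0.03,"ax":0,"ay":0,"az":0},
    {"hand":100,"x":-0.08,"y":0,"z":-0.05,"ax":0,"ay":0,"az":0},
    {"hand":100,"x":-0.08,"y":0,"z":-0.05,"ax":0,"ay":0,"az":0},
  ],
)

```text
t: 0.9
tool_pos: [0.257, 0.5484, 0.5555]
orientation: [0.477, 3.104, 0.002]
force: [-1.0, -0.1, 0.1]
opening: 0.093
gripper_force: 0.0
```

Run:
```python
from h import *
s=read_state();print(s['q'],s['tool_pos'])
im,d=read_camera('scene');cv2.imwrite('pics/s1.png',im);np.save('pics/s1.npy',d)
```

```text
[ 1.04807528e+00  1.35634616e-01  1.21084432e+00 -6.54502672e-04
  1.79346606e+00 -2.17718960e-01] [0.25701518 0.54837835 0.5554955 ]
```

View pics/s1.png

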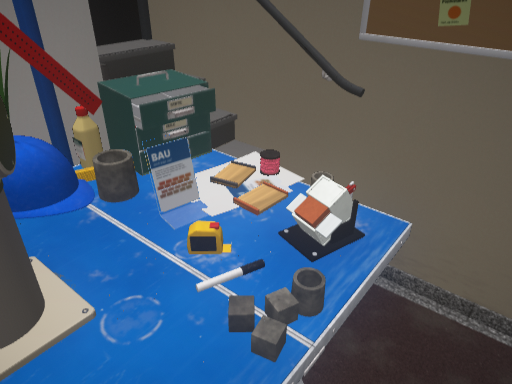

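```bash
cat > tg.py <<'E'
from fit import *
def Rd():  # grasp orientation at dispenser: x=-X,y=Y,z=-N
    return R.from_euler('z',PD[2])*R.from_matrix(np.c_[-Xa,Ya,-Na])
def Tg(X,N,tip=0,draw=0,Y=0):
    """TCP pose with fingertips at slope (X,Y,N); tipped by tip about hood edge (X0,N16) then drawn"""
    w=R.from_euler('z',PD[2]);c,s_=np.cos(tip),np.sin(tip)
    # front (-X) up: rotation in X-N plane
    f=lambda x,n:(x*c+n*s_, -x*s_+n*c)
    x,n=f(X-draw,N+186-16);n+=16
    x1=np.array(f(1,0));n1=np.array(f(0,1))
    Xt=x1[0]*Xa+x1[1]*Na;Nt=n1[0]*Xa+n1[1]*Na
    return world(PD,(x,Y,n)),w*R.from_matrix(np.c_[-Xt,Ya,-Nt])
def Pl(c,yaw,dx=.028,tip=.0,tz=.013):
    """vertical tool over plinth: tips at height tz, dx = grip offset toward -x of tile"""
    d=np.array([np.cos(yaw),np.sin(yaw),0])
    Rt=R.from_euler('z',yaw)*R.from_matrix(np.diag([-1.,1,-1]))
    return np.array([c[0],c[1],tz+.186])-d*dx,Rt
E
python3 - <<'E'
from tg import *
p,Rt=Tg(-28,70);print('above',p,rel(p,Rt));print(Tg(-28,3)[0],Tg(-28,3,.19)[0],Tg(-28,3,.19,110)[0])
v=np.array([.42,.15,.58]);print('via',rel(v,R.from_euler('z',.3)*R.from_matrix(np.diag([-1.,1,-1]))))
E
```

```text
above [ 0.36382561 -0.2342908   0.28202409] [-337.6 -714.8  272.3   -4.9 -560.1  -16.5]
[ 0.39795938 -0.24436534  0.225258  ] [ 0.42381063 -0.25199529  0.24472348] [ 0.32544943 -0.22296413  0.20494578]
via [-2.761e+02 -3.314e+02 -2.570e+01 -1.000e-01 -2.000e-01 -6.040e+02]
```

View unchanged, with the arm out of frame and well above the bar. Next I swing over to the via point at height.

>>> carry_out(
  targets=[
    {"hand":100,"x":-0.035,"y":-0.042,"z":-0.015,"ax":0,"ay":0,"az":0},
    {"hand":100,"x":-0.07,"y":-0.084,"z":-0.025,"ax":0,"ay":0,"az":0},
    {"hand":100,"x":-0.105,"y":-0.126,"z":-0.025,"ax":0,"ay":0,"az":0},
    {"hand":100,"x":-0.14,"y":-0.168,"z":-0.025,"ax":0,"ay":0,"az":0},
    {"hand":100,"x":-0.175,"y":-0.21,"z":-0.025,"ax":0,"ay":0,"az":0},
    {"hand":100,"x":-0.21,"y":-0.252,"z":-0.025,"ax":0,"ay":0,"az":0},
    {"hand":100,"x":-0.245,"y":-0.294,"z":-0.025,"ax":0,"ay":0,"az":0},
    {"hand":100,"x":-0.276,"y":-0.331,"z":-0.025,"ax":0,"ay":0,"az":0},
  ],
)

```text
t: 1.95
tool_pos: [0.4198, 0.1501, 0.5781]
orientation: [-0.47, -3.104, 0.001]
force: [0.5, -0.4, -0.3]
opening: 0.0925
gripper_force: 0.0
```

Run:
```python
from tg import *
print(read_state()['q'],rel(*Tg(-28,70)),rel(*Tg(-28,150)))
```

```text
[ 2.28171975e-01 -2.88256358e-01  1.57217608e+00  3.49911903e-04
  1.85965823e+00 -1.04170944e+00] [ -61.  -383.5  296.3   -4.5 -561.9  -13.3] [ -18.3 -384.2  228.6   -4.5 -561.9  -13.3]
```

>>> carry_out(
  targets=[
    {"hand":100,"x":-0.002,"y":-0.055,"z":0.01,"ax":0,"ay":-0.07,"az":0},
    {"hand":100,"x":-0.005,"y":-0.11,"z":0.03,"ax":0,"ay":-0.14,"az":0},
    {"hand":100,"x":-0.007,"y":-0.165,"z":0.05,"ax":0,"ay":-0.21,"az":0},
    {"hand":100,"x":-0.009,"y":-0.22,"z":0.075,"ax":0,"ay":-0.28,"az":-0.005},
    {"hand":100,"x":-0.012,"y":-0.27,"z":0.105,"ax":-0.003,"ay":-0.35,"az":-0.007},
    {"hand":100,"x":-0.014,"y":-0.32,"z":0.14,"ax":-0.003,"ay":-0.42,"az":-0.009},
    {"hand":100,"x":-0.016,"y":-0.36,"z":0.185,"ax":-0.004,"ay":-0.5,"az":-0.011},
    {"hand":100,"x":-0.018,"y":-0.384,"z":0.229,"ax":-0.0045,"ay":-0.562,"az":-0.013},
  ],
)

```text
t: 2.95
tool_pos: [0.322, -0.2215, 0.3479]
orientation: [0.374, 2.554, -0.106]
force: [0.6, 0.5, 0.4]
opening: 0.0929
gripper_force: 0.0
```

Run:
```python
from tg import *
print(read_state()['q'],rel(*Tg(-28,40)),rel(*Tg(-28,3)))
```

```text
[-0.88423009 -0.78808826  2.37186378  0.34321139  1.10071686 -2.24950643] [ -1.7  -0.3 109.   -0.5   3.6  -3.4] [ -1.6  -0.3 146.   -0.5   3.6  -3.4]
```

>>> carry_out(
  targets=[
    {"hand":100,"x":-0.0015,"y":0,"z":0.055,"ax":0,"ay":0.0035,"az":-0.0035},
    {"hand":100,"x":-0.0015,"y":0,"z":0.1,"ax":0,"ay":0.0035,"az":-0.0035},
    {"hand":100,"x":-0.0015,"y":0,"z":0.125,"ax":0,"ay":0.0035,"az":-0.0035},
    {"hand":100,"x":-0.0015,"y":0,"z":0.13,"ax":0,"ay":0.0035,"az":-0.0035},
    {"hand":100,"x":-0.0015,"y":0,"z":0.13,"ax":0,"ay":0.0035,"az":-0.0035},
  ],
)

```text
t: 3.58
tool_pos: [0.3904, -0.2402, 0.2411]
orientation: [0.367, 2.562, -0.105]
force: [0.9, 0.1, -0.1]
opening: 0.0931
gripper_force: 0.0
```

Run:
```python
from tg import *
print(read_state()['q'],rel(*Tg(-28,3)))
a,_=read_camera('top');b,_=read_camera('scene')
cv2.imwrite('pics/c2.png',np.hstack([cv2.resize(a[145:245,295:385],None,fx=4.4,fy=4.4,interpolation=cv2.INTER_CUBIC),cv2.resize(b[165:265,275:365],None,fx=4.4,fy=4.4,interpolation=cv2.INTER_CUBIC)]))
```

```text
[-0.76729693 -0.37544611  2.31713637  0.37632431  0.73143874 -2.27559679] [ 1.2 -1.9 17.9  1.3 -2.7  2.3]
```

View pics/c2.png

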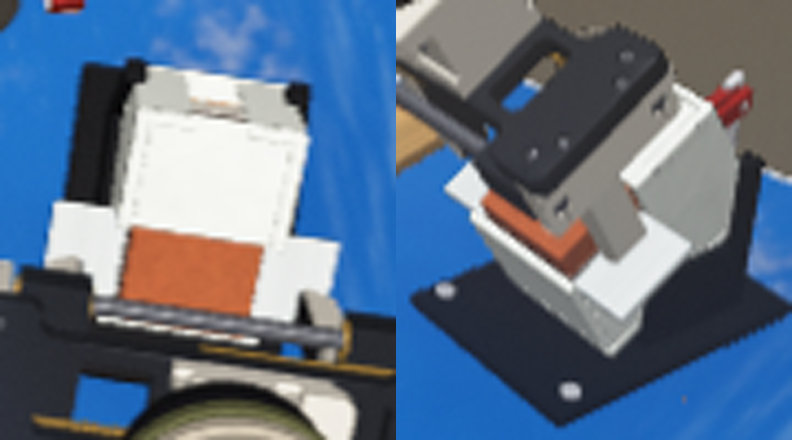

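The fingers straddle the tile over both ledges (right finger at crop (620,230)). Descend and close.

>>> carry_out(
  targets=[
    {"hand":100,"x":0.001,"y":-0.0015,"z":0.01,"ax":0.001,"ay":-0.0025,"az":0.002},
    {"hand":100,"x":0.001,"y":-0.0015,"z":0.017,"ax":0.001,"ay":-0.0025,"az":0.002},
    {"hand":100,"x":0.001,"y":-0.0015,"z":0.017,"ax":0.001,"ay":-0.0025,"az":0.002},
  ],
)

```text
t: 4.05
tool_pos: [0.3979, -0.2446, 0.2259]
orientation: [0.37, 2.559, -0.107]
force: [-0.7, 0.1, 0.4]
opening: 0.0928
gripper_force: 0.0
```

Run:
```python
from tg import *
print(rel(*Tg(-28,3)),read_state()['force'])
```

```text
[ 0.3  0.2  0.6 -0.6 -0.  -0.3] [-0.67929111  0.13211309  0.38018527]
```

>>> carry_out(
  targets=[
    {"hand":62,"x":0,"y":0,"z":0,"ax":0,"ay":0,"az":0},
    {"hand":50,"x":0,"y":0,"z":0,"ax":0,"ay":0,"az":0},
    {"hand":30,"x":0,"y":0,"z":0,"ax":0,"ay":0,"az":0},
    {"hand":30,"x":0,"y":0,"z":0,"ax":0,"ay":0,"az":0},
  ],
  newtons=45,
)

```text
t: 4.55
tool_pos: [0.3979, -0.2446, 0.2267]
orientation: [0.37, 2.558, -0.108]
force: [-1.5, 4.4, 1.1]
opening: 0.0575
gripper_force: 1.4
```

>>> carry_out(
  targets=[
    {"hand":30,"x":0,"y":0,"z":0,"ax":0,"ay":0,"az":0},
    {"hand":30,"x":0,"y":0,"z":0,"ax":0,"ay":0,"az":0},
    {"hand":30,"x":0,"y":0,"z":0,"ax":0,"ay":0,"az":0},
  ],
  newtons=45,
)

```text
t: 4.92
tool_pos: [0.398, -0.2445, 0.2265]
orientation: [0.37, 2.558, -0.107]
force: [-1.2, 5.5, 2.5]
opening: 0.0561
gripper_force: 45.0
```

Run:
```python
from tg import *
print(read_state()['q'],read_state()['force'],rel(*Tg(-28,3)))
for t,d in((.1,0),(.2,0),(.2,30),(.2,60),(.2,110)):print(t,d,rel(*Tg(-28,3,t,d)))
```

```text
[-0.76136656 -0.31680336  2.30412306  0.39420035  0.68336453 -2.29305273] [-1.21024046  5.50660817  2.50411314] [ 0.7  0.1  1.1 -0.5  0.7  0.1]
0.1 0 [-1.670e+01  1.000e-01 -8.000e-01 -5.000e-01  1.007e+02  1.000e-01]
0.2 0 [-3.420e+01  1.000e-01 -1.000e+00 -5.000e-01  2.007e+02  0.000e+00]
0.2 30 [-4.800e+00  1.000e-01 -7.000e+00 -5.000e-01  2.007e+02  0.000e+00]
0.2 60 [ 2.460e+01  1.000e-01 -1.300e+01 -5.000e-01  2.007e+02  0.000e+00]
0.2 110 [ 7.360e+01  1.000e-01 -2.290e+01 -5.000e-01  2.007e+02  0.000e+00]
```

Gripped at 45 N, 56 mm opening. Tip the front up about the hood edge.

>>> carry_out(
  targets=[
    {"hand":30,"x":-0.0087,"y":0,"z":-0.0012,"ax":0,"ay":0.05,"az":0},
    {"hand":30,"x":-0.0174,"y":0,"z":-0.0019,"ax":0,"ay":0.1,"az":0},
    {"hand":30,"x":-0.0262,"y":0,"z":-0.0023,"ax":0,"ay":0.15,"az":0},
    {"hand":30,"x":-0.035,"y":0,"z":-0.0022,"ax":0,"ay":0.2,"az":0},
    {"hand":30,"x":-0.035,"y":0,"z":-0.0022,"ax":0,"ay":0.2,"az":0},
  ],
  newtons=45,
)

```text
t: 5.55
tool_pos: [0.4254, -0.2528, 0.2465]
orientation: [0.398, 2.756, -0.074]
force: [-0.5, 0.9, -2.6]
opening: 0.0557
gripper_force: 45.0
```

Run:
```python
from tg import *
s=read_state();print(s['q'],s['force'],s['wrist_torque'],s['opening'],rel(*Tg(-28,3,.2)))
for t,d in((.2,30),(.2,60),(.2,110)):print(t,d,rel(*Tg(-28,3,t,d)))
a,_=read_camera('top');b,_=read_camera('scene')
cv2.imwrite('pics/c3.png',np.hstack([cv2.resize(a[145:245,295:385],None,fx=4.4,fy=4.4,interpolation=cv2.INTER_CUBIC),cv2.resize(b[165:265,275:365],None,fx=4.4,fy=4.4,interpolation=cv2.INTER_CUBIC)]))
```

```text
[-0.69381941 -0.18573058  2.12184097  0.18064924  0.88027008 -2.07035204] [-0.53516434  0.94491314 -2.61119697] [ 0.06239342  0.28485953 -0.01059216] 0.055737837008722826 [ 0.6  0.3  0.8 -1.   0.1  0.5]
0.2 30 [30.6  0.3  0.8 -1.   0.1  0.5]
0.2 60 [60.6  0.3  0.8 -1.   0.1  0.5]
0.2 110 [ 1.106e+02  4.000e-01  8.000e-01 -1.000e+00  1.000e-01  5.000e-01]
```

View pics/c3.png

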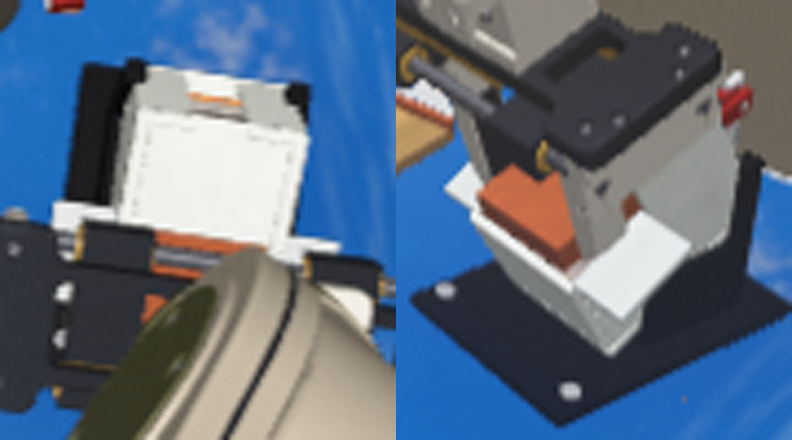

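The tile's front is lifted clear of the sill (scene crop (520,210)). Draw it out.

>>> carry_out(
  targets=[
    {"hand":30,"x":0.01,"y":0,"z":0,"ax":0,"ay":0,"az":0},
    {"hand":30,"x":0.022,"y":0,"z":0,"ax":0,"ay":0,"az":0},
    {"hand":30,"x":0.036,"y":0,"z":0,"ax":0,"ay":0,"az":0},
    {"hand":30,"x":0.05,"y":0,"z":0,"ax":0,"ay":0,"az":0},
    {"hand":30,"x":0.062,"y":0,"z":0,"ax":0,"ay":0,"az":0},
    {"hand":30,"x":0.062,"y":0,"z":0,"ax":0,"ay":0,"az":0},
  ],
  newtons=45,
)

```text
t: 6.4
tool_pos: [0.3685, -0.236, 0.2245]
orientation: [0.4, 2.756, -0.073]
force: [-3.6, 1.2, 0.7]
opening: 0.0557
gripper_force: 45.0
```

Run:
```python
from tg import *
s=read_state();print(s['q'],s['force'],s['wrist_torque'],s['opening'],rel(*Tg(-28,3,.2,60)))
print(rel(*Tg(-28,3,.2,112)))
```

```text
[-0.75693234 -0.33360282  2.28587376  0.20786625  0.87619673 -2.14794374] [-3.57438452  1.23489043  0.69589853] [ 0.16068398  0.60635787 -0.02719934] 0.05571462206217223 [-2.7  0.3  1.1 -0.9 -0.4 -0.7]
[49.3  0.2  1.1 -0.9 -0.4 -0.7]
```

>>> carry_out(
  targets=[
    {"hand":30,"x":0.008,"y":0,"z":-0.004,"ax":0,"ay":0,"az":0},
    {"hand":30,"x":0.014,"y":0,"z":-0.015,"ax":0,"ay":0,"az":0},
    {"hand":30,"x":0.018,"y":0,"z":-0.03,"ax":0,"ay":0,"az":0},
    {"hand":30,"x":0.018,"y":0,"z":-0.05,"ax":0,"ay":0,"az":0},
    {"hand":30,"x":0.018,"y":0,"z":-0.07,"ax":0,"ay":0,"az":0},
    {"hand":30,"x":0.018,"y":0,"z":-0.07,"ax":0,"ay":0,"az":0},
  ],
  newtons=45,
)

```text
t: 7.15
tool_pos: [0.33, -0.2249, 0.286]
orientation: [0.398, 2.752, -0.077]
force: [-0.3, -0.8, -2.2]
opening: 0.0552
gripper_force: 45.0
```

```bash
cat >> tg.py <<'E'
PR=((.5583,-.0950),np.radians(-3.75));PG=((.6075,.0360),np.radians(12.2))
E
python3 - <<'E'
from tg import *
s=read_state();print(s['q'],s['force'],s['wrist_torque'],s['opening'])
print(rel(*Pl(*PR,tz=.15)),rel(*Pl(*PR,tz=.05)))
a,_=read_camera('top');b,_=read_camera('scene')
cv2.imwrite('pics/c4.png',np.hstack([cv2.resize(a[145:305,225:385],None,fx=2.5,fy=2.5),cv2.resize(b[145:305,225:385],None,fx=2.5,fy=2.5)]))
E
```

```text
[-0.81253026 -0.57774626  2.3338793   0.20181516  1.07415239 -2.16468409] [-0.25730861 -0.75914753 -2.22381177] [0.03512726 0.30618457 0.01201951] 0.05522484586362661
[-162.6  183.     7.9  -43.2  362.4 -219.3] [-127.   183.3  101.3  -43.2  362.4 -219.3]
```

View pics/c4.png

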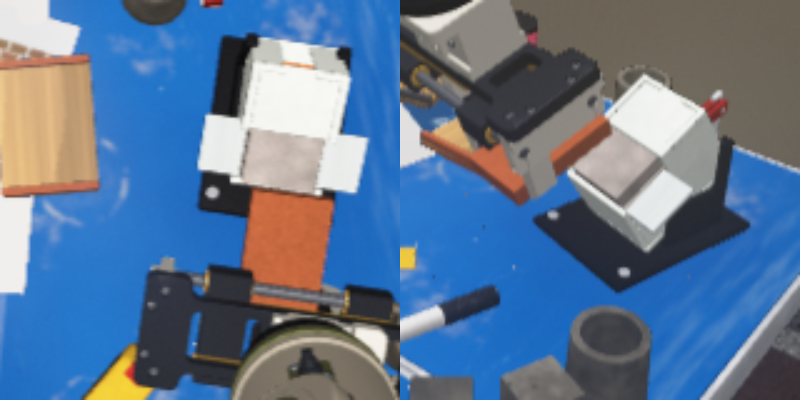

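Red tile is held out clear with grey sprung up beneath the hood. Carry it to above the red plinth.

>>> carry_out(
  targets=[
    {"hand":30,"x":-0.005,"y":0.03,"z":-0.03,"ax":0,"ay":0,"az":0},
    {"hand":30,"x":-0.015,"y":0.07,"z":-0.045,"ax":-0.007,"ay":0.06,"az":-0.036},
    {"hand":30,"x":-0.04,"y":0.11,"z":-0.045,"ax":-0.014,"ay":0.12,"az":-0.073},
    {"hand":30,"x":-0.075,"y":0.145,"z":-0.035,"ax":-0.022,"ay":0.18,"az":-0.11},
    {"hand":30,"x":-0.115,"y":0.17,"z":-0.02,"ax":-0.029,"ay":0.24,"az":-0.146},
    {"hand":30,"x":-0.145,"y":0.183,"z":-0.005,"ax":-0.036,"ay":0.3,"az":-0.183},
    {"hand":30,"x":-0.1626,"y":0.183,"z":0.008,"ax":-0.0432,"ay":0.3624,"az":-0.2193},
    {"hand":30,"x":-0.1626,"y":0.183,"z":0.008,"ax":-0.0432,"ay":0.3624,"az":-0.2193},
  ],
  newtons=45,
)

```text
t: 8.25
tool_pos: [0.531, -0.0927, 0.331]
orientation: [-0.101, -3.133, -0.006]
force: [-0.5, 0.4, -1.7]
opening: 0.0554
gripper_force: 45.0
```

Run:
```python
from tg import *
s=read_state();print(s['q'],s['force'],s['wrist_torque'],s['opening'],s['tool_pos'])
for z in(.15,.04,.016,.012):print(z,rel(*Pl(*PR,tz=z)))
a,D=read_camera('top')
# tile in gripper: visible red top pixels, depth vs along
m=mask(a,(0,140,60),(12,255,255));u,k=px(m,(200,90,300,260));P=cloud('top',u,D);print(len(u))
y=PR[1];d=np.array([np.cos(y),np.sin(y)]);X=(P[:,:2]-Pl(*PR)[0][:2])@d
g=(P[:,2]>.1)&(P[:,2]<.25);X=X[g];Z=P[g,2]
for lo in np.arange(-.08,.1,.01):
    q=Z[(X>=lo)&(X<lo+.01)]
    if len(q)>8:print(round(lo,3),len(q),np.median(q).round(4))
cv2.imwrite('pics/c5.png',cv2.resize(a[90:260,180:320],None,fx=3.5,fy=3.5))
```

```text
[-0.26863012  0.01683076  1.74366018  0.00206006  1.38907084 -1.77523065] [-0.46935363  0.37621651 -1.66721051] [-0.01621645  0.0752422  -0.05413277] 0.055360727490716743 [ 0.53099385 -0.09266734  0.33095363]
0.15 [ 0.6 -0.5 -5.   3.6 -7.4  0.9]
0.04 [ -0.2  -0.9 105.    3.6  -7.4   0.9]
0.016 [ -0.4  -1.  129.    3.6  -7.4   0.9]
0.012 [ -0.4  -1.  133.    3.6  -7.4   0.9]
58
-0.02 58 0.158
```

Run:
```python
from tg import *
y=PR[1];d=np.array([np.cos(y),np.sin(y)])
for n in('top','scene'):
    a,D=read_camera(n);c=proj(n,np.array([.5583,-.095,.155])).astype(int);print(n,c)
    m=mask(a,(0,120,40),(13,255,255));x0,y0=np.maximum(c-60,0);u,k=px(m,(x0,y0,c[0]+60,c[1]+60))
    P=cloud(n,u,D);P=P[(P[:,2]>.1)&(P[:,2]<.25)];X=(P[:,:2]-PR[0])@d;print(len(u),len(P))
    for lo in np.arange(-.06,.06,.01):
        q=P[(X>=lo)&(X<lo+.01),2]
        if len(q)>5:print(round(lo,3),len(q),np.percentile(q,(10,50,90)).round(4))
```

```text
top [238 177]
87 83
-0.05 83 [0.151  0.1583 0.1598]
scene [262 141]
320 318
-0.05 164 [0.1482 0.1561 0.1617]
-0.04 48 [0.1606 0.1615 0.1624]
-0.03 36 [0.1605 0.1613 0.1621]
-0.02 28 [0.1608 0.1613 0.1619]
-0.01 20 [0.1605 0.161  0.1617]
0.0 14 [0.1605 0.1612 0.162 ]
0.01 6 [0.1593 0.161  0.1617]
```

>>> carry_out(
  targets=[
    {"hand":30,"x":0,"y":-0.0003,"z":0.03,"ax":0.0035,"ay":-0.0074,"az":0.001},
    {"hand":30,"x":0,"y":-0.0006,"z":0.07,"ax":0.0035,"ay":-0.0074,"az":0.001},
    {"hand":30,"x":0,"y":-0.0009,"z":0.1,"ax":0.0035,"ay":-0.0074,"az":0.001},
    {"hand":30,"x":0,"y":-0.001,"z":0.117,"ax":0.0035,"ay":-0.0074,"az":0.001},
    {"hand":30,"x":0,"y":-0.001,"z":0.117,"ax":0.0035,"ay":-0.0074,"az":0.001},
    {"hand":30,"x":0,"y":-0.001,"z":0.117,"ax":0.0035,"ay":-0.0074,"az":0.001},
  ],
  newtons=45,
)

```text
t: 9.15
tool_pos: [0.5305, -0.0938, 0.2188]
orientation: [0.104, 3.133, -0.003]
force: [1.0, 0.5, -1.7]
opening: 0.0555
gripper_force: 45.0
```

Run:
```python
from tg import *
s=read_state();print(s['force'],s['tool_pos'])
print(rel(*Pl(*PR,tz=.012)))
y=PR[1];d=np.array([np.cos(y),np.sin(y)]);e=np.array([-d[1],d[0]])
a,D=read_camera('scene');c=proj('scene',np.array([.5583,-.095,.04])).astype(int)
u,k=px(mask(a,(0,120,40),(13,255,255)),(c[0]-60,c[1]-40,c[0]+60,c[1]+40))
P=cloud('scene',u,D);P=P[(P[:,2]>.03)];X=(P[:,:2]-PR[0])@d;Y=(P[:,:2]-PR[0])@e
print(len(u),np.percentile(X,(1,5,99)),np.percentile(Y,(1,99)),np.percentile(P[:,2],(5,50,95)))
g=(X>-.04);print(np.median(P[g,2]),np.percentile(Y[g],(2,98)))
cv2.imwrite('pics/c5.png',cv2.resize(a[c[1]-60:c[1]+60,c[0]-70:c[0]+70],None,fx=5,fy=5,interpolation=cv2.INTER_CUBIC))
```

```text
[ 1.0178753   0.46952907 -1.65507172] [ 0.53054294 -0.09376761  0.21879409]
[ 0.4  0.6 20.8 -1.5  7.3 -1. ]
289 [-0.04672498 -0.0460354   0.01111362] [-0.0296169   0.02401514] [0.03454578 0.04705357 0.04865369]
0.04747461252030538 [-0.0287421   0.02256835]
```

View pics/c5.png

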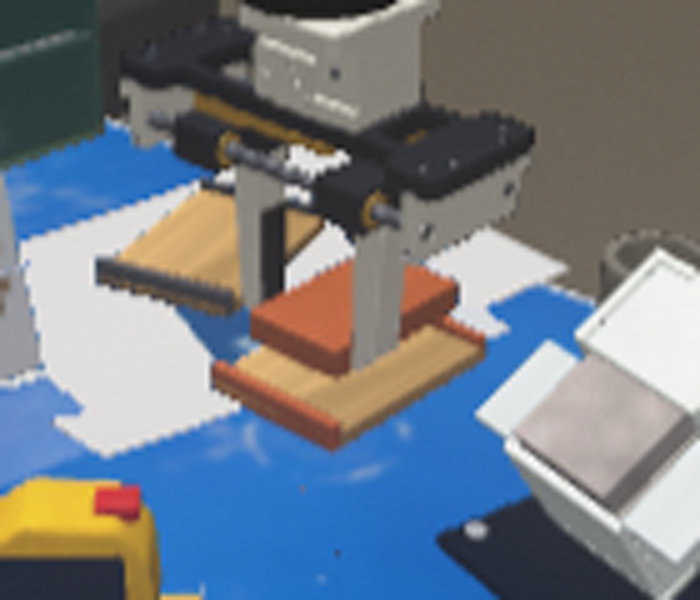

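Tile is level over the red plinth, between its ledges. I'll recheck the settled residual, then lower.

Run:
```python
from tg import *
for i in range(4): print(rel(*Pl(*PR,tz=.012)));read_camera('top')
```

```text
[ 0.6  0.7 20.9 -1.6  7.7 -0.9]
[ 0.5  0.6 20.8 -1.6  7.6 -0.8]
[ 0.5  0.6 20.6 -1.5  7.3 -0.8]
[ 0.3  0.6 20.4 -1.5  6.8 -0.8]
```

>>> carry_out(
  targets=[
    {"hand":30,"x":-0.0015,"y":0.0006,"z":0.006,"ax":-0.0015,"ay":0.007,"az":-0.001},
    {"hand":30,"x":-0.0015,"y":0.0006,"z":0.014,"ax":-0.0015,"ay":0.007,"az":-0.001},
    {"hand":30,"x":-0.0015,"y":0.0006,"z":0.019,"ax":-0.0015,"ay":0.007,"az":-0.001},
    {"hand":30,"x":-0.0015,"y":0.0006,"z":0.02,"ax":-0.0015,"ay":0.007,"az":-0.001},
    {"hand":30,"x":-0.0015,"y":0.0006,"z":0.0205,"ax":-0.0015,"ay":0.007,"az":-0.001},
    {"hand":30,"x":-0.0015,"y":0.0006,"z":0.0205,"ax":-0.0015,"ay":0.007,"az":-0.001},
  ],
  newtons=45,
)

```text
t: 10.15
tool_pos: [0.5315, -0.093, 0.1988]
orientation: [-0.102, -3.136, -0.001]
force: [-15.7, 3.4, 29.1]
opening: 0.0551
gripper_force: 45.0
```

Run:
```python
from tg import *
s=read_state();print(s['force'],s['wrist_torque'],s['tool_pos'],rel(*Pl(*PR,tz=.012)))
```

```text
[-15.69915711   3.40880329  29.14245832] [0.90683023 2.70143325 0.21181545] [ 0.53152531 -0.09299289  0.19876016] [ 1.1 -0.3  0.8  0.7 -3.8  0.6]
```

>>> carry_out(
  targets=[
    {"hand":30,"x":0.0005,"y":0,"z":-0.001,"ax":0,"ay":0,"az":0},
    {"hand":30,"x":0.0005,"y":0,"z":-0.001,"ax":0,"ay":0,"az":0},
  ],
  newtons=45,
)

```text
t: 10.4
tool_pos: [0.5312, -0.093, 0.1988]
orientation: [-0.102, -3.138, -0.001]
force: [-7.2, 1.3, 15.5]
opening: 0.0555
gripper_force: 45.0
```

Run:
```python
from tg import *
s=read_state();print(s['force'],s['wrist_torque'],s['tool_pos'],rel(*Pl(*PR,tz=.012)))
y=PR[1];d=np.array([np.cos(y),np.sin(y)]);e=np.array([-d[1],d[0]])
a,D=read_camera('scene');c=proj('scene',np.array([.5583,-.095,.02])).astype(int)
u,k=px(mask(a,(0,120,40),(13,255,255)),(c[0]-60,c[1]-40,c[0]+60,c[1]+40))
P=cloud('scene',u,D);X=(P[:,:2]-PR[0])@d;Y=(P[:,:2]-PR[0])@e;g=P[:,2]>.021
print(np.percentile(X[g],(1,5,99)),np.percentile(Y[g],(1,99)))
for lo in np.arange(-.06,.05,.01):
    q=P[g&(X>=lo)&(X<lo+.01),2]
    if len(q)>5:print(round(lo,3),len(q),np.percentile(q,(10,50,90)).round(4))
```

```text
[-7.24753918  1.34820095 15.51422148] [0.70811241 1.26289484 0.16607473] [ 0.53122182 -0.0929674   0.19880609] [ 0.8 -0.3  0.8  0.7 -2.4  0.5]
[-0.04720747 -0.04651469  0.01661664] [-0.02728244  0.02525547]
-0.05 69 [0.024  0.027  0.0286]
-0.04 50 [0.0271 0.0278 0.0291]
-0.03 40 [0.0269 0.0279 0.0287]
-0.02 30 [0.027  0.028  0.0288]
-0.01 23 [0.0271 0.0281 0.0288]
0.0 15 [0.0269 0.0276 0.0284]
0.01 7 [0.027  0.0276 0.029 ]
```

>>> carry_out(
  targets=[
    {"hand":30,"x":-0.0008,"y":0,"z":-0.0008,"ax":0,"ay":0,"az":0},
    {"hand":30,"x":-0.0008,"y":0,"z":-0.0008,"ax":0,"ay":0,"az":0},
    {"hand":80,"x":-0.0008,"y":0,"z":-0.0008,"ax":0,"ay":0,"az":0},
    {"hand":80,"x":-0.0008,"y":0,"z":-0.0008,"ax":0,"ay":0,"az":0},
    {"hand":80,"x":-0.0008,"y":0,"z":-0.02,"ax":0,"ay":0,"az":0},
    {"hand":80,"x":-0.0008,"y":0,"z":-0.07,"ax":0,"ay":0,"az":0},
    {"hand":90,"x":-0.0008,"y":0,"z":-0.13,"ax":0,"ay":0,"az":0},
  ],
  newtons=45,
)

```text
t: 11.32
tool_pos: [0.5316, -0.0931, 0.3291]
orientation: [-0.102, -3.136, -0.002]
force: [2.2, -0.9, -0.1]
opening: 0.0799
gripper_force: 0.0
```

Run:
```python
from tg import *
print(read_state()['tool_pos'],rel(*Tg(-28,120)),rel(*Tg(-28,45)))
```

```text
[ 0.5315603  -0.09305219  0.32907799] [ 184.1 -146.     5.3   62.5 -561.8  215.8] [ 144.9 -154.9   68.7   62.5 -561.8  215.8]
```

>>> carry_out(
  targets=[
    {"hand":100,"x":0.04,"y":-0.01,"z":-0.03,"ax":0.006,"ay":-0.06,"az":0.02},
    {"hand":100,"x":0.085,"y":-0.03,"z":-0.04,"ax":0.016,"ay":-0.15,"az":0.06},
    {"hand":100,"x":0.125,"y":-0.06,"z":-0.04,"ax":0.027,"ay":-0.25,"az":0.1},
    {"hand":100,"x":0.15,"y":-0.095,"z":-0.035,"ax":0.039,"ay":-0.35,"az":0.135},
    {"hand":100,"x":0.17,"y":-0.125,"z":-0.02,"ax":0.051,"ay":-0.46,"az":0.175},
    {"hand":100,"x":0.184,"y":-0.146,"z":0.005,"ax":0.0625,"ay":-0.562,"az":0.216},
    {"hand":100,"x":0.184,"y":-0.146,"z":0.005,"ax":0.0625,"ay":-0.562,"az":0.216},
  ],
)

```text
t: 12.2
tool_pos: [0.3372, -0.2272, 0.3214]
orientation: [0.375, 2.558, -0.106]
force: [-0.2, -0.2, 0.7]
opening: 0.0929
gripper_force: 0.0
```

Run:
```python
from tg import *
print(rel(*Tg(-28,20)),rel(*Tg(-28,3)))
# placed red tile: masks
a,D=read_camera('top');c=proj('top',np.array([.5583,-.095,.026])).astype(int)
m=mask(a,(0,140,40),(12,255,255));u,k=px(m,(c[0]-35,c[1]-35,c[0]+35,c[1]+35));print(len(u),rectz('top',u,.026))
m=mask(a,(13,60,90),(24,200,255));n,l,s,cc=cv2.connectedComponentsWithStats(m[c[1]-35:c[1]+35,c[0]-35:c[0]+35]);print(s)
cv2.imwrite('pics/c6.png',np.hstack([cv2.resize(a[c[1]-40:c[1]+40,c[0]-40:c[0]+40],None,fx=5,fy=5,interpolation=cv2.INTER_CUBIC),cv2.resize(a[145:225,300:380],None,fx=5,fy=5,interpolation=cv2.INTER_CUBIC)]))
```

```text
[-2.4  0.8 98.  -0.9 -0.  -4. ] [ -2.4   0.9 115.   -0.9  -0.   -4. ]
505 (array([549.7, -93.9]), array([71.6, 52.2]), np.float64(177.0))
[[   0    0   70   70 4239]
 [   3    1   18   12  101]
 [  22    6    7    4   19]
 [  16   13   41   50  541]]
```

View pics/c6.png

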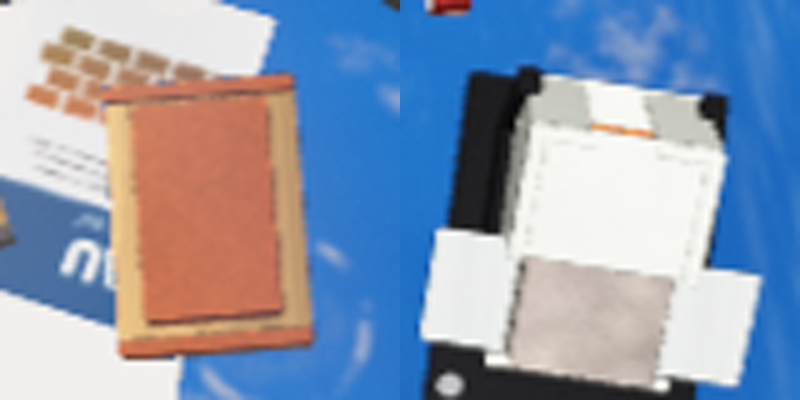

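Red tile lies square on the plinth, about 1 mm off centre at most (side gaps 27 and 30 crop px). Grey is up at the mouth, so I'll go on with it.

>>> carry_out(
  targets=[
    {"hand":100,"x":-0.0024,"y":0.0008,"z":0.05,"ax":0,"ay":0,"az":-0.004},
    {"hand":100,"x":-0.0024,"y":0.0008,"z":0.085,"ax":0,"ay":0,"az":-0.004},
    {"hand":100,"x":-0.0024,"y":0.0008,"z":0.095,"ax":0,"ay":0,"az":-0.004},
    {"hand":100,"x":-0.0024,"y":0.0008,"z":0.095,"ax":0,"ay":0,"az":-0.004},
  ],
)

```text
t: 12.75
tool_pos: [0.3906, -0.2405, 0.2446]
orientation: [0.362, 2.559, -0.106]
force: [-0.8, -0.4, -0.3]
opening: 0.0929
gripper_force: 0.0
```

Run:
```python
from tg import *
print(rel(*Tg(-28,3)),read_state()['force'])
```

```text
[ 3.4 -1.6 20.7  1.7  1.   5.7] [-0.79459359 -0.43128405 -0.27385632]
```

>>> carry_out(
  targets=[
    {"hand":100,"x":0.003,"y":-0.0012,"z":0.012,"ax":0.0015,"ay":0.001,"az":0.005},
    {"hand":100,"x":0.003,"y":-0.0012,"z":0.0195,"ax":0.0015,"ay":0.001,"az":0.005},
    {"hand":100,"x":0.003,"y":-0.0012,"z":0.0195,"ax":0.0015,"ay":0.001,"az":0.005},
  ],
)

```text
t: 13.12
tool_pos: [0.3971, -0.2445, 0.2264]
orientation: [0.371, 2.557, -0.108]
force: [-0.4, 0.2, -0.1]
opening: 0.0932
gripper_force: 0.0
```

Run:
```python
from tg import *
print(rel(*Tg(-28,3)),read_state()['force'])
```

```text
[-0.   0.3  1.4 -1.4  1.4 -0.8] [-0.37665181  0.23254782 -0.14250367]
```

Close the gripper, then tip once the grip is established.

>>> carry_out(
  targets=[
    {"hand":62,"x":0,"y":0.0003,"z":0.0003,"ax":0,"ay":0.001,"az":0},
    {"hand":50,"x":0,"y":0.0003,"z":0.0003,"ax":0,"ay":0.001,"az":0},
    {"hand":30,"x":0,"y":0.0003,"z":0.0003,"ax":0,"ay":0.001,"az":0},
    {"hand":30,"x":0,"y":0.0003,"z":0.0003,"ax":0,"ay":0.001,"az":0},
    {"hand":30,"x":0,"y":0.0003,"z":0.0003,"ax":0,"ay":0.001,"az":0},
    {"hand":30,"x":0,"y":0.0003,"z":0.0003,"ax":0,"ay":0.001,"az":0},
    {"hand":30,"x":0,"y":0.0003,"z":0.0003,"ax":0,"ay":0.001,"az":0},
  ],
  newtons=45,
)

```text
t: 14.0
tool_pos: [0.3972, -0.244, 0.2255]
orientation: [0.372, 2.559, -0.107]
force: [-0.7, 5.2, 3.8]
opening: 0.0554
gripper_force: 45.0
```

>>> carry_out(
  targets=[
    {"hand":30,"x":-0.0087,"y":0,"z":-0.0012,"ax":0,"ay":0.05,"az":0},
    {"hand":30,"x":-0.0174,"y":0,"z":-0.0019,"ax":0,"ay":0.1,"az":0},
    {"hand":30,"x":-0.0262,"y":0,"z":-0.0023,"ax":0,"ay":0.15,"az":0},
    {"hand":30,"x":-0.035,"y":0,"z":-0.0022,"ax":0,"ay":0.2,"az":0},
    {"hand":30,"x":-0.035,"y":0,"z":-0.0022,"ax":0,"ay":0.2,"az":0},
  ],
  newtons=45,
)

```text
t: 14.62
tool_pos: [0.425, -0.2525, 0.2458]
orientation: [0.4, 2.756, -0.074]
force: [3.0, -0.2, -1.5]
opening: 0.0555
gripper_force: 45.0
```

Run:
```python
from tg import *
s=read_state();print(s['force'],s['wrist_torque'],s['opening'],s['gripper_force'],rel(*Tg(-28,3,.2)))
```

```text
[ 2.97434097 -0.16708215 -1.51064201] [ 0.01988415 -0.35212793  0.0583942 ] 0.055519654870246876 44.988505840301514 [-0.1  0.1  0.3 -1.5 -0.4 -1. ]
```

Same behaviour as with the red tile, so I draw out and then lift.

>>> carry_out(
  targets=[
    {"hand":30,"x":0.01,"y":0,"z":0,"ax":0,"ay":0,"az":0},
    {"hand":30,"x":0.022,"y":0,"z":0,"ax":0,"ay":0,"az":0},
    {"hand":30,"x":0.036,"y":0,"z":0,"ax":0,"ay":0,"az":0},
    {"hand":30,"x":0.05,"y":0,"z":0,"ax":0,"ay":0,"az":0},
    {"hand":30,"x":0.062,"y":0,"z":0,"ax":0,"ay":0,"az":0},
    {"hand":30,"x":0.062,"y":0,"z":0,"ax":0,"ay":0,"az":0},
  ],
  newtons=45,
)

```text
t: 15.38
tool_pos: [0.3677, -0.2354, 0.2232]
orientation: [0.402, 2.757, -0.073]
force: [-4.9, 1.3, 1.0]
opening: 0.0557
gripper_force: 45.0
```

>>> carry_out(
  targets=[
    {"hand":30,"x":0.008,"y":0,"z":-0.004,"ax":0,"ay":0,"az":0},
    {"hand":30,"x":0.014,"y":0,"z":-0.015,"ax":0,"ay":0,"az":0},
    {"hand":30,"x":0.018,"y":0,"z":-0.03,"ax":0,"ay":0,"az":0},
    {"hand":30,"x":0.018,"y":0,"z":-0.05,"ax":0,"ay":0,"az":0},
    {"hand":30,"x":0.018,"y":0,"z":-0.07,"ax":0,"ay":0,"az":0},
    {"hand":30,"x":0.018,"y":0,"z":-0.07,"ax":0,"ay":0,"az":0},
  ],
  newtons=45,
)

```text
t: 16.12
tool_pos: [0.3292, -0.2243, 0.2847]
orientation: [0.4, 2.753, -0.077]
force: [0.6, -0.2, -2.2]
opening: 0.0554
gripper_force: 45.0
```

Run:
```python
from tg import *
s=read_state();print(s['q'],s['force'],s['opening'],s['gripper_force'],s['tool_pos'])
p,Rt=Pl(*PG,tz=.22);print(p,rel(p,Rt));print(rel(np.array([.45,-.08,.42]),Rt))
im=cv2.imread('pics/top0.png');D=np.load('pics/top0.npy');v,u=np.mgrid[0:384,0:512];P=cloud('top',np.c_[u.ravel(),v.ravel()],D)
g=(P[:,0]>.48)&(P[:,0]<.7)&(P[:,1]>.09)&(P[:,2]>.05)&(P[:,1]<.3);print(np.percentile(P[g,1],(.5,1,2,5)))
```

```text
[-0.81255055 -0.57951682  2.337231    0.20100391  1.07389356 -2.16318894] [ 0.64852017 -0.20274311 -2.17332283] 0.05537453760521502 44.9885094165802 [ 0.32918253 -0.22426588  0.28466114]
[0.58013235 0.03008291 0.406     ] [-200.4  315.   -54.5  -93.2  354.4 -495.9]
[-118.   172.4 -100.4  -93.2  354.4 -495.9]
[0.1495533  0.15023584 0.15171729 0.15564095]
```

>>> carry_out(
  targets=[
    {"hand":30,"x":-0.002,"y":0.02,"z":-0.03,"ax":0,"ay":0.02,"az":0},
    {"hand":30,"x":-0.01,"y":0.05,"z":-0.065,"ax":-0.013,"ay":0.05,"az":-0.07},
    {"hand":30,"x":-0.025,"y":0.085,"z":-0.09,"ax":-0.026,"ay":0.1,"az":-0.14},
    {"hand":30,"x":-0.05,"y":0.12,"z":-0.105,"ax":-0.04,"ay":0.15,"az":-0.21},
    {"hand":30,"x":-0.08,"y":0.15,"z":-0.105,"ax":-0.053,"ay":0.2,"az":-0.28},
    {"hand":30,"x":-0.11,"y":0.18,"z":-0.1,"ax":-0.066,"ay":0.25,"az":-0.35},
    {"hand":30,"x":-0.135,"y":0.215,"z":-0.09,"ax":-0.08,"ay":0.3,"az":-0.42},
    {"hand":30,"x":-0.155,"y":0.25,"z":-0.08,"ax":-0.093,"ay":0.354,"az":-0.496},
  ],
  newtons=45,
)

```text
t: 17.12
tool_pos: [0.5138, -0.0163, 0.411]
orientation: [0.338, -3.119, -0.004]
force: [-0.1, -1.2, -2.1]
opening: 0.0556
gripper_force: 45.0
```

Run:
```python
from tg import *
s=read_state();print(s['q'],s['tool_pos'],s['gripper_force'])
print(rel(*Pl(*PG,tz=.2)),rel(*Pl(*PG,tz=.1)),rel(*Pl(*PG,tz=.035)))
```

```text
[-1.32095826e-01 -1.03758110e-01  1.71303541e+00  1.67846443e-03
  1.53699487e+00 -1.91905127e+00] [ 0.51382638 -0.01629809  0.41101581] 44.987255930900574
[-74.8  31.   24.8   3.2  -3.8   3.2] [-75.2  30.7 124.8   3.2  -3.8   3.2] [-75.4  30.5 189.8   3.2  -3.8   3.2]
```

>>> carry_out(
  targets=[
    {"hand":30,"x":-0.04,"y":0.016,"z":0.01,"ax":0,"ay":0,"az":0},
    {"hand":30,"x":-0.075,"y":0.0305,"z":0.025,"ax":0,"ay":0,"az":0},
    {"hand":30,"x":-0.075,"y":0.0305,"z":0.07,"ax":0,"ay":0,"az":0},
    {"hand":30,"x":-0.075,"y":0.0305,"z":0.125,"ax":0,"ay":0,"az":0},
    {"hand":30,"x":-0.075,"y":0.0305,"z":0.165,"ax":0,"ay":0,"az":0},
    {"hand":30,"x":-0.075,"y":0.0305,"z":0.185,"ax":0,"ay":0,"az":0},
    {"hand":30,"x":-0.075,"y":0.0305,"z":0.185,"ax":0,"ay":0,"az":0},
    {"hand":30,"x":-0.075,"y":0.0305,"z":0.185,"ax":0,"ay":0,"az":0},
  ],
  newtons=45,
)

```text
t: 18.12
tool_pos: [0.5799, 0.0286, 0.2294]
orientation: [-0.334, 3.122, 0.003]
force: [-0.5, 0.7, -2.3]
opening: 0.0556
gripper_force: 45.0
```

Run:
```python
from tg import *
s=read_state();print(s['force'],s['tool_pos'])
for i in range(2):read_camera('top');print(rel(*Pl(*PG,tz=.012)))
y=PG[1];d=np.array([np.cos(y),np.sin(y)]);e=np.array([-d[1],d[0]])
a,D=read_camera('scene');v,u=np.mgrid[0:384,0:512];P=cloud('scene',np.c_[u.ravel(),v.ravel()],D)
X=(P[:,:2]-PG[0])@d;Y=(P[:,:2]-PG[0])@e;h=s['tool_pos'][2]-.186
g=(abs(X)<.06)&(abs(Y)<.035)&(abs(P[:,2]-h-.015)<.005)
print(h,g.sum());
for lo in np.arange(-.06,.06,.01):
    q=g&(X>=lo)&(X<lo+.01)
    if q.sum()>4:print(round(lo,3),q.sum(),np.percentile(P[q,2],(10,50,90)).round(4),np.percentile(X[q],(2,)),np.percentile(Y[q],(2,98)).round(4))
```

```text
[-0.54293347  0.74073391 -2.29940547] [0.57991969 0.02858224 0.229449  ]
[-0.3  1.4 31.9  1.5  2.5  0.2]
[-0.4  1.4 31.9  1.5  2.6  0.2]
0.04344900261504983 286
-0.05 63 [0.0553 0.0579 0.0599] [-0.04909593] [-0.0291  0.0252]
-0.04 58 [0.0571 0.0595 0.061 ] [-0.03971145] [-0.0329  0.0341]
-0.03 33 [0.0583 0.0595 0.0605] [-0.02946727] [-0.02    0.0268]
-0.02 31 [0.0579 0.0591 0.06  ] [-0.01972148] [-0.0153  0.0244]
-0.01 22 [0.0586 0.0595 0.0603] [-0.00903102] [-0.0087  0.0235]
0.0 19 [0.0585 0.0591 0.0611] [0.00025961] [-0.0058  0.0247]
0.01 17 [0.0582 0.0588 0.06  ] [0.01042429] [-0.0296  0.0228]
0.02 23 [0.0583 0.0593 0.0598] [0.02044945] [-0.0286  0.0251]
0.03 18 [0.057  0.0594 0.0602] [0.03147163] [-0.0293  0.0223]
```

```bash
cat > ext.py <<'E'
from tg import *
def ext(C,top,n='scene'):
    y=C[1];d=np.array([np.cos(y),np.sin(y)]);e=np.array([-d[1],d[0]])
    a,D=read_camera(n);v,u=np.mgrid[0:384,0:512];P=cloud(n,np.c_[u.ravel(),v.ravel()],D)
    X=(P[:,:2]-C[0])@d;Y=(P[:,:2]-C[0])@e
    g=(abs(X)<.065)&(abs(Y)<.022)&(abs(P[:,2]-top)<.0025)
    print(np.histogram(X[g],np.arange(-.056,.057,.002)))
E
python3 - <<'E'
from ext import *
ext(PG,.0593)
print('red placed');ext(PR,.0276);ext(PR,.026,'top')
E
```

```text
(array([ 0,  0,  0,  2, 13,  6,  7,  4, 10,  3,  7,  6,  8,  5,  5,  7,  5,
        5,  4,  7,  4,  4,  7,  4,  2,  5,  4,  2,  4,  5,  4,  1,  4,  5,
        3,  3,  1,  2,  3,  1,  1,  4,  1,  3,  0,  2,  1,  2,  2,  1,  0,
        0,  0,  0,  0,  0]), array([-5.60000000e-02, -5.40000000e-02, -5.20000000e-02, -5.00000000e-02,
       -4.80000000e-02, -4.60000000e-02, -4.40000000e-02, -4.20000000e-02,
       -4.00000000e-02, -3.80000000e-02, -3.60000000e-02, -3.40000000e-02,
       -3.20000000e-02, -3.00000000e-02, -2.80000000e-02, -2.60000000e-02,
       -2.40000000e-02, -2.20000000e-02, -2.00000000e-02, -1.80000000e-02,
       -1.60000000e-02, -1.40000000e-02, -1.20000000e-02, -1.00000000e-02,
       -8.00000000e-03, -6.00000000e-03, -4.00000000e-03, -2.00000000e-03,
        4.85722573e-17,  2.00000000e-03,  4.00000000e-03,  6.00000000e-03,
        8.00000000e-03,  1.00000000e-02,  1.20000000e-02,  1.40000000e-02,
        1.60000000e-02,  1.80000000e-02,  2.00000000e-02,  2.20000000e-02,
        2.40000000e-02,  2.60000000e-02,  2.80000000e-02,  3.00000000e-02,
        3.20000000e-
[... 2203 characters left out ...]
       -1.60000000e-02, -1.40000000e-02, -1.20000000e-02, -1.00000000e-02,
       -8.00000000e-03, -6.00000000e-03, -4.00000000e-03, -2.00000000e-03,
        4.85722573e-17,  2.00000000e-03,  4.00000000e-03,  6.00000000e-03,
        8.00000000e-03,  1.00000000e-02,  1.20000000e-02,  1.40000000e-02,
        1.60000000e-02,  1.80000000e-02,  2.00000000e-02,  2.20000000e-02,
        2.40000000e-02,  2.60000000e-02,  2.80000000e-02,  3.00000000e-02,
        3.20000000e-02,  3.40000000e-02,  3.60000000e-02,  3.80000000e-02,
        4.00000000e-02,  4.20000000e-02,  4.40000000e-02,  4.60000000e-02,
        4.80000000e-02,  5.00000000e-02,  5.20000000e-02,  5.40000000e-02,
        5.60000000e-02]))
```

Red measures centred in the top view to within a millimetre. The grey tile's offset is similar, so only a lateral fix is needed; lower it.

>>> carry_out(
  targets=[
    {"hand":30,"x":-0.0004,"y":0.0013,"z":0.01,"ax":0.0015,"ay":0.0025,"az":0},
    {"hand":30,"x":-0.0004,"y":0.0013,"z":0.02,"ax":0.0015,"ay":0.0025,"az":0},
    {"hand":30,"x":-0.0004,"y":0.0013,"z":0.026,"ax":0.0015,"ay":0.0025,"az":0},
    {"hand":30,"x":-0.0004,"y":0.0013,"z":0.029,"ax":0.0015,"ay":0.0025,"az":0},
    {"hand":30,"x":-0.0004,"y":0.0013,"z":0.029,"ax":0.0015,"ay":0.0025,"az":0},
    {"hand":30,"x":-0.0004,"y":0.0013,"z":0.029,"ax":0.0015,"ay":0.0025,"az":0},
  ],
  newtons=45,
)

```text
t: 19.18
tool_pos: [0.579, 0.03, 0.1987]
orientation: [0.334, -3.12, -0.001]
force: [-1.4, -0.2, 2.8]
opening: 0.0553
gripper_force: 45.0
```

Run:
```python
from tg import *
s=read_state();print(s['force'],rel(*Pl(*PG,tz=.012)))
```

```text
[-1.43508511 -0.18331403  2.83251218] [-1.1 -0.2  0.7  0.9 -3.6  0.3]
```

Just touching (about 5 N): release and rise straight up.

>>> carry_out(
  targets=[
    {"hand":80,"x":0,"y":0,"z":0,"ax":0,"ay":0,"az":0},
    {"hand":80,"x":0,"y":0,"z":0,"ax":0,"ay":0,"az":0},
    {"hand":80,"x":0,"y":0,"z":-0.02,"ax":0,"ay":0,"az":0},
    {"hand":80,"x":0,"y":0,"z":-0.07,"ax":0,"ay":0,"az":0},
    {"hand":80,"x":0,"y":0,"z":-0.13,"ax":0,"ay":0,"az":0},
    {"hand":80,"x":0,"y":0,"z":-0.19,"ax":0,"ay":0,"az":0},
    {"hand":80,"x":0.05,"y":0,"z":-0.22,"ax":0,"ay":0,"az":0},
    {"hand":80,"x":0.1,"y":0,"z":-0.22,"ax":0,"ay":0,"az":0},
  ],
)

```text
t: 20.18
tool_pos: [0.4817, 0.0087, 0.4243]
orientation: [-0.334, 3.12, -0.002]
force: [-0.4, 0.0, -0.1]
opening: 0.0744
gripper_force: 0.0
```

>>> carry_out(
  targets=[
    {"hand":80,"x":0.05,"y":0,"z":0,"ax":0,"ay":0,"az":0},
    {"hand":80,"x":0.08,"y":0,"z":0,"ax":0,"ay":0,"az":0},
    {"hand":80,"x":0.08,"y":0,"z":0,"ax":0,"ay":0,"az":0},
  ],
)

```text
t: 20.55
tool_pos: [0.4025, -0.0083, 0.421]
orientation: [0.333, -3.123, 0.001]
force: [0.1, 0.3, 0.4]
opening: 0.0743
gripper_force: 0.0
```

Run:
```python
from tg import *
np.set_printoptions(linewidth=200)
for n in('top','scene'):
    a,D=read_camera(n);v,u=np.mgrid[0:384,0:512];P=cloud(n,np.c_[u.ravel(),v.ravel()],D)
    for nm,C in(('red',PR),('grey',PG)):
        y=C[1];d=np.array([np.cos(y),np.sin(y)]);e=np.array([-d[1],d[0]]);X=(P[:,:2]-C[0])@d;Y=(P[:,:2]-C[0])@e
        g=(abs(X)<.065)&(abs(Y)<.045)&(abs(P[:,2]-.0265)<.003)
        r=cv2.minAreaRect((np.c_[X,Y][g]*1000).astype(np.float32));print(n,nm,g.sum(),np.round(r[0],1),np.round(r[1],1),round(r[2],1),np.percentile(X[g]*1e3,(1,99)).round(1),np.percentile(Y[g]*1e3,(1,99)).round(1),'fit slope',np.linalg.lstsq(np.c_[X[g],Y[g],np.ones(g.sum())],P[g,2],rcond=None)[0].round(4))
    if n=='top':cv2.imwrite('pics/f.png',cv2.resize(a[100:330,140:420],None,fx=2.8,fy=2.6,interpolation=cv2.INTER_CUBIC))
s=read_state();print(s['t'],s['tool_pos'],s['force'])
```

```text
top red 1122 [0.  0.7] [90.5 56. ] 0.6 [-44.   44.2] [-26.7  28.1] fit slope [0.0004 0.     0.026 ]
top grey 429 [-2.5  0.1] [90.3 55.8] 0.1 [-46.2  41.5] [-27.7  26.8] fit slope [ 0.0023 -0.0033  0.026 ]
scene red 486 [-1.1  0.2] [58.  90.9] 89.9 [-46.   43.5] [-28.4  27.1] fit slope [0.0053 0.0113 0.0276]
scene grey 357 [-3.6 -0.1] [94.8 56.9] 1.2 [-50.1  39.2] [-28.3  26.5] fit slope [0.0093 0.0118 0.0278]
20.65 [ 0.40392482 -0.00807141  0.4206586 ] [0.02334139 0.40012429 0.02316386]
```

View pics/f.png

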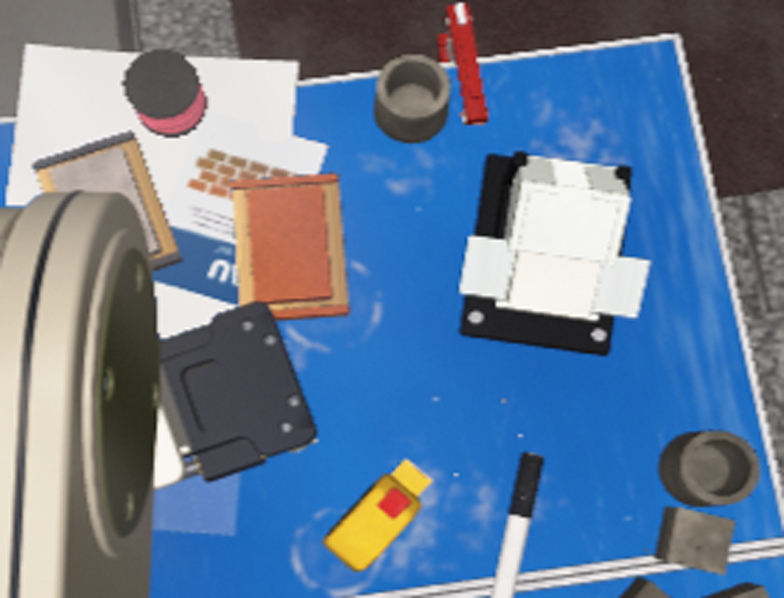

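White is up in the mouth at (555,280) and both tiles lie on their plinths; cup, reel and tape are where they were. I'll check the grey plinth's true centre from its ledges before accepting the 2.5 mm offset.

Run:
```python
from tg import *
im=cv2.imread('pics/top0.png');D=np.load('pics/top0.npy');v,u=np.mgrid[0:384,0:512];uv=np.c_[u.ravel(),v.ravel()]
for nm,C in(('red',PR),('grey',PG)):
    y=C[1];d=np.array([np.cos(y),np.sin(y)]);e=np.array([-d[1],d[0]])
    P=cloud('top',uv,D);X=(P[:,:2]-C[0])@d;Y=(P[:,:2]-C[0])@e
    for sgn in(-1,1):
        g=(abs(Y)<.034)&(X*sgn>.04)&(X*sgn<.07);x=X[g]*sgn;z=P[g,2];print(nm,sgn,[(round(float(lo)*1e3),round(float(np.median(z[(x>=lo)&(x<lo+.002)]))*1e3,1)) for lo in np.arange(.044,.064,.002) if ((x>=lo)&(x<lo+.002)).any()])
    # brightness profile at plane z=.016 along X (averaged over Y)
    p=camera_params('top');xs=np.arange(-66,67,1)/1e3;ys=np.linspace(-.03,.03,25);prof=[]
    for x in xs:
        w=[proj('top',np.array([*(np.array(C[0])+x*d+yy*e),.016])) for yy in ys];w=np.array(w,np.float32)[None]
        prof.append(cv2.remap(im,w[...,0],w[...,1],cv2.INTER_LINEAR)[0].mean(0))
    prof=np.array(prof).astype(int)
    for i in list(range(4,22))+list(range(111,129)):print(round(xs[i]*1e3),prof[i],end='; ')
    print()
```

```text
red -1 [(44, 9.8), (46, 10.2), (48, 10.5), (50, 15.3), (52, 16.3), (54, 16.0), (56, 5.1), (58, -0.1), (60, -0.0), (62, 0.9), (64, 0.7)]
red 1 [(44, 9.8), (46, 10.0), (48, 10.2), (50, 14.1), (52, 15.4), (54, 16.3), (56, 15.0), (60, 2.4), (62, 0.9), (64, 0.9)]Traceback (most recent call last):
  File "<stdin>", line 11, in <module>
  File "fit.py", line 8, in proj
    c=camera_params(n);q=R.from_rotvec(c['rotation']).inv().apply(P-c['position'])
ValueError: time passes only in moves, steps and waits
```

Run:
```python
from tg import *
D=np.load('pics/top0.npy');v,u=np.mgrid[0:384,0:512];uv=np.c_[u.ravel(),v.ravel()];P=cloud('top',uv,D)
for nm,C in(('red',PR),('grey',PG)):
    y=C[1];d=np.array([np.cos(y),np.sin(y)]);e=np.array([-d[1],d[0]])
    X=(P[:,:2]-C[0])@d;Y=(P[:,:2]-C[0])@e
    for sgn in(-1,1):
        g=(abs(Y)<.034)&(X*sgn>.04)&(X*sgn<.07);x=X[g]*sgn;z=P[g,2];t=x[(z>.0135)&(z<.02)]*1e3
        print(nm,sgn,'ledge',np.percentile(t,(3,50,97)).round(1),len(t))
    g=(abs(X)<.045)&(P[:,2]>.007)&(P[:,2]<.013)&(abs(Y)<.06);print(' flat Y',np.percentile(Y[g]*1e3,(.5,99.5)).round(1))
print(rel(*Pl(*PG,tz=.2)),rel(*Pl(*PG,tz=.014)))
```

```text
red -1 ledge [49.8 53.3 56.5] 112
red 1 ledge [49.4 53.3 56.5] 99
 flat Y [-38.3  40.6]
grey -1 ledge [50.7 54.6 57.8] 111
grey 1 ledge [49.  52.1 55.5] 97
 flat Y [-38.5  40.5]
[-1.803e+02  1.000e-01  3.450e+01 -0.000e+00 -1.000e+00 -1.000e-01] [-1.805e+02  1.000e-01  2.205e+02 -0.000e+00 -1.000e+00 -1.000e-01]
```

Relative to the plinth ledges, red is off by 0 mm along its length and grey by about 1.3 mm. Both are under 1 mm off across the width, so no fix is needed.

```bash
python3 -c "
from plant import robot
print(robot.close_job())"
```

```text
the job is handed in; nothing more can be done
None
```

I handed the job in at about 21 s: the terracotta and grey tiles lie flat and square on their own plinths (about 0 and 1.3 mm off centre along their length), the white tile is sprung up under the hood, and the cup, line reel and tape measure looked unmoved in the last picture.

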